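# Lock the loose filter cap

## Robot

A 7-joint arm with a two-finger parallel gripper is mounted at the origin on the work surface. World frame = base frame: x ahead of the robot, y to its left, z up, the work surface at z = 0. Lengths are in m, angles in rad, forces in N, time in s.
With the tool pointing down it reaches from about 0.425 to 0.875 m from the base axis. Payload 8.4 kg.
Tool frame: the origin (TCP) lies midway between the tips of the shut fingers; the grasp point (between the pads) lies 19 mm behind it; y points along the fingers, x is the direction in which the jaws open and shut, and the axes are right-handed (so a half turn about y gives the same grasp; the last joint's range is limited). The gripper opens to 87 mm and grips with 3 to 60 N. Pads are 19 mm wide; open, the fingers measure 117 mm over their backs; the gripper's body (75 mm by 190 mm) begins 51 mm behind the grasp point.
Start: joints at [-1.252, 0.333, 0.04, 1.465, -0.013, 1.343, -0.059], TCP at [0.264, 0.594, 0.223] pointing down, gripper open.
Joint ranges: [-2.58, 2.58], [-0.38, 2.09], [-1.3, 1.39], [0.25, 2.4], [-1.5, 4.64], [0.08, 2.09], [-2.65, 2.65]. Speed limits (rad/s): [2.22, 2.22, 2.79, 2.79, 3.14, 3.14, 3.14].

## Interface

Orientations are given as a unit quaternion [w, x, y, z].
In Python, from bench import bot gives the robot as it stands. Calls block until the motion is done:
- bot.move_to(position, orientation): joint-space move of the TCP to a pose.
- bot.move_linear(position, orientation=None, max_speed=0.15, stop_force=None): straight line of the TCP; orientation=None keeps the orientation; max_speed is the mean speed in m/s. With stop_force (N) it stops when the force on the tool has changed by that much, and returns True; else False.
- bot.set_joints(angles): joint-space move.
- bot.gripper_to(opening, newtons=None): finger opening in m; newtons is the grip in N (None keeps the last); returns when the fingers have stopped.
- bot.dwell(seconds).
- bot.solve_ik(position, orientation): joint angles nearest the present ones, or None.
- bot.sense(): the state.
- bot.camera(name): name is "scene" or "top"; returns a dict with "image" (420x560x3 uint8, blue, green, red), "vfov" (degrees; the focal length in pixels is half the picture's height over the tangent of half this angle, whatever the lens; pixels are square), "cx", "cy" (the principal point, pixels), "R" (3x3) and "t" (3): a world point X has camera coordinates R X + t. Camera axes: x right, y down, z forward; pixel columns grow to the right and rows downward; lengths in m; the calibration is good to about 2 mm. A picture is of the moment at which its call begins. There is no depth.
A pose or a line that the arm cannot do raises bot.PlanningError and nothing moves.
- bot.hand_in(): hands the job in, once; it reports no verdict.
Trained networks look in the newest picture that a camera, given by its name, has taken for a name from the list of things; names that differ only in an ending like _2 or _b are one class to them, and where a whole thing is asked for, a point or a joint stands for the part that bears it (a point fixed in the world has none). Each returns a list of dicts, best first, with "p" (0 to 1); they miss things now and then, are a little off and sometimes report something else, mostly with a low value. They report only what shows in the picture. A call takes as long as a camera call. They do not tell look-alikes from the thing itself.
- bot.outline_of(camera, query): "region" (420x560 bool, what is visible of it) and "bbox" ([left, top, width, height] in pixels, round what is visible of it).
The state is a dict: "clock": time; "joints": joint angles; "dq": joint speeds; "joint_torque": joint torques, N m; "ee_pos": TCP position; "ee_rot": TCP orientation; "force": force on the tool from outside, world axes, zero at the start; "wrist_torque": the same for the moment, N m; "finger_gap": finger opening in m.
Only numpy, scipy, OpenCV 4.12 (cv2) and the standard library are available. Lean on these libraries where they do the work, as an engineer would, in place of code of your own. Each camera call takes 0.05 s, during which the arm holds its last target.

## Task

One of the three filter housings on the wooden board was left open: its cap with the red handle stands proud. Push the red cap down against its spring, turn it a quarter turn clockwise (seen from above) and let it go, so that it stays locked in its housing. Leave the two black caps, which are already locked, alone.

Things in the scene. Friction and masses are not known exactly. Their poses are not given: they have to be found in the camera images.
- red_handle (a point): Centre of the red handle, an upright bar 56 mm long (x), 18 thick (y), 44 high (z up), on a loose 120 g cap; the point lies on its turning axis. The bar stands on a 48 mm round plug whose top is 22 mm below the point. Open, as at the start, the point is 107 mm above the housing's underside and the cap cannot turn. Locked, it is 5 mm lower.
- housing_red: Fixed white round housing of the red cap, 98 mm wide, 66 high, on a 20 mm wooden board; origin: centre of its underside. Open bars lie along its x, locked bars along y. Pressed 9 to 16 mm down (aim 12.5; spring 3 N, then 13 N) the cap turns clockwise to a stop at 100 degrees; let go within 10 degrees of 90 it springs up 7 mm and locks. 3 housings, 140 mm apart along y, red in any place.
- cap_left: Black-handled cap of the same shape, already locked in a like housing; bystander. Origin: centre of the plug's underside, 54 mm below the centre of its handle; z up, x along its bar. The top of its handle is 144 mm above the bench.
- cap_right: The other black-handled cap, already locked; bystander. Same shape, origin and axes as the first black cap.
Mind the look-alikes: they are no part of the job. Leave any yellow look-alike of the part that bears red_handle alone.

How it is judged:
By the outcome, as a careful person would: the job done as asked, in the order asked, and still so for the second after the job is handed in, with the robot touching nothing.
It also fails if it takes over 32 s, if anything falls off the work surface, if the arm or the gripper's body presses on something with over 40 N, if the wrist force passes 120 N, or if a joint passes its speed limit or range.

## Working session

There is one attempt and no reset: what is moved stays moved. The work goes in short steps, each a Python script; the robot and the scene stay as the last script left them, time stands still between calls to the robot, and variables do not carry over. Pictures are saved under pics/ and viewed, and the job is handed in when it is done.

```bash
mkdir -p pics; ls; python3 - <<'E'
from bench import bot
import cv2,numpy as np
s=bot.sense();print(s['clock'],s['ee_pos'],s['ee_rot'],s['force'],s['finger_gap'])
for n in('scene','top'):
    c=bot.camera(n);cv2.imwrite(f'pics/{n}0.png',c['image'])
    print(n,c['vfov'],c['cx'],c['cy'],np.round(c['R'],3).tolist(),c['t'])
    for q in('red_handle','housing_red','cap_left'):
        for d in bot.outline_of(n,q):print(q,round(d['p'],2),d['bbox'])
E
```

```text
pics
0.0 [0.26356999 0.59365973 0.22166804] [-0.59249618  0.59315626  0.38497143 -0.38588979] [-0.22538599 -0.03260918 -0.26911302] 0.08700835583658541
scene 42.97606394007297 271.22768969689076 206.8333924961041 [[0.713, 0.701, -0.004], [0.466, -0.478, -0.745], [-0.524, 0.529, -0.667]] [-0.39582316 -0.15010892  1.19482292]
red_handle 0.85 [264.6, 191.8, 27.1, 54.7]
red_handle 0.66 [221.5, 144.4, 31.5, 43.3]
housing_red 0.72 [244.1, 217.0, 133.3, 99.4]
cap_left 0.6 [322.3, 160.0, 34.7, 50.1]
top 44.98811040125622 272.10599651790113 216.32372870357676 [[-0.031, -1.0, 0.004], [-0.989, 0.03, -0.142], [0.141, -0.009, -0.99]] [0.0469803  0.51711122 0.9968377 ]
red_handle 0.95 [269.4, 173.4, 23.7, 40.6]
red_handle 0.65 [221.1, 291.0, 29.0, 39.4]
housing_red 0.71 [248.6, 119.3, 59.3, 108.9]
```

View pics/scene0.png

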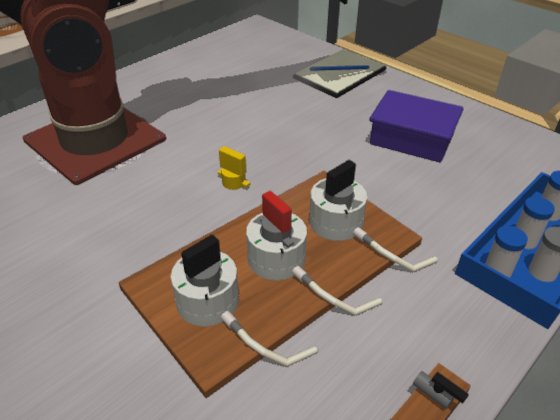

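View pics/top0.png

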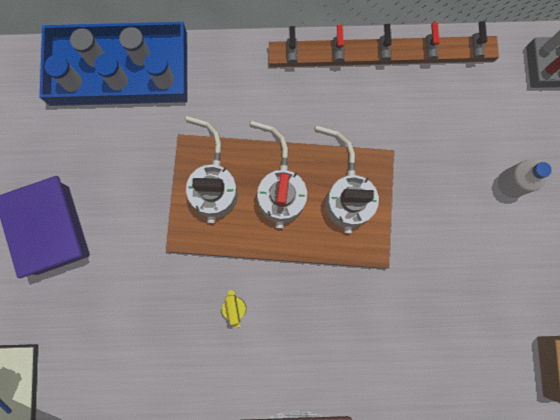

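```bash
cat >fit.py <<'E'
from bench import bot
import cv2,numpy as np
from scipy.optimize import minimize
def K(c):
    f=210/np.tan(np.radians(c['vfov'])/2);return np.array([[f,0,c['cx']],[0,f,c['cy']],[0,0,1]])
def proj(c,X):
    p=(K(c)@(c['R']@np.asarray(X).T+np.asarray(c['t'])[:,None]));return (p[:2]/p[2]).T
def box(p,dims=(.056,.018,.044)):
    x,y,z,a=p;R=np.array([[np.cos(a),-np.sin(a),0],[np.sin(a),np.cos(a),0],[0,0,1]])
    c=np.array([[i,j,k] for i in(-.5,.5) for j in(-.5,.5) for k in(-.5,.5)])*dims
    return c@R.T+[x,y,z]
S=6
def hullmask(c,X):
    h=cv2.convexHull(np.float32(proj(c,X)))
    m=np.zeros((420*S,560*S),np.float32);cv2.fillConvexPoly(m,np.int32(np.round((h+.5)*S*1)),1)
    return cv2.resize(m,(560,420),interpolation=cv2.INTER_AREA)
def redmask(c,bb):
    im=c['image'].astype(int);b,g,r=im[...,0],im[...,1],im[...,2]
    m=(r>90)&(g<0.4*r)&(b<0.4*r)
    o=np.zeros_like(m);x,y,w,h=map(int,bb);o[y-5:y+h+6,x-5:x+w+6]=1
    return (m&o).astype(np.float32)
def fit(cams,masks,p0,z=None):
    def cost(q):
        p=[q[0],q[1],z if z else q[3],q[2]]
        return sum(np.abs(hullmask(c,box(p))-m).sum()/m.sum() for c,m in zip(cams,masks))
    q0=[p0[0],p0[1],p0[3]]+([] if z else [p0[2]])
    st=np.array([q0]+[np.array(q0)+d for d in np.diag([.01,.01,.15]+([] if z else [.01]))])
    r=minimize(cost,q0,method='Nelder-Mead',options=dict(initial_simplex=st,xatol=1e-5,fatol=1e-4))
    return r.x,r.fun
def ray(c,uv,z):
    d=c['R'].T@np.linalg.inv(K(c))@[uv[0],uv[1],1];o=-c['R'].T@np.asarray(c['t']);return o+d*(z-o[2])/d[2]
E
python3 - <<'E'
from fit import *
from scipy.spatial.transform import Rotation as Ro
s=bot.sense();q=s['ee_rot'];print(np.round(Ro.from_quat([q[1],q[2],q[3],q[0]]).as_matrix(),2).tolist())
c1=bot.camera('scene');c2=bot.camera('top')
m1=redmask(c1,[260,188,35,60]);m2=redmask(c2,[269,170,24,45]);print(m1.sum(),m2.sum())
p=ray(c2,(281,190),.127);print(p)
for cs,ms in (([c1,c2],[m1,m2]),([c1],[m1]),([c2],[m2])):
  for z in(.127,None) if len(cs)==2 else (.127,):print(len(cs),z,fit(cs,ms,[p[0],p[1],.127,0.0],z))
# black caps
print('blk',ray(c2,(209,184),.144),ray(c2,(357,196),.144))
x,f=fit([c1,c2],[m1,m2],[p[0],p[1],.127,0.0],.127)
for n,c,(u,v) in(('s',c1,(277,213)),('t',c2,(281,190))):
    k=6;im=cv2.resize(c['image'],None,fx=k,fy=k,interpolation=cv2.INTER_NEAREST)
    h=cv2.convexHull(np.float32(proj(c,box([x[0],x[1],.127,x[2]]))));cv2.polylines(im,[np.int32((h+.5)*k)],True,(0,255,0),1)
    cv2.imwrite(f'pics/crop_{n}.png',im[(v-45)*k:(v+45)*k,(u-45)*k:(u+45)*k])
E
python3 -c "
import cv2,numpy as np
cv2.imwrite('pics/crop.png',cv2.resize(np.hstack([cv2.imread('pics/crop_s.png'),cv2.imread('pics/crop_t.png')]),(800,400)))"
```

```text
[[0.41, -0.0, -0.91], [0.91, -0.0, 0.41], [-0.0, -1.0, -0.0]]
761.0 247.0
[0.55466082 0.01375662 0.127     ]
2 0.127 (array([ 0.55424666,  0.01179225, -0.19976987]), np.float64(0.595077395439148))
2 None (array([ 0.55507484,  0.01146524, -0.19053706,  0.13174295]), np.float64(0.6117477416992188))
1 0.127 (array([ 0.55224952,  0.01418116, -0.28715942]), np.float64(0.15524163842201233))
1 0.127 (array([ 0.55694308,  0.01077286, -0.15446145]), np.float64(0.3635852634906769))
blk [0.56654284 0.14630145 0.144     ] [ 0.5359358  -0.12488955  0.144     ]
```

View pics/crop.png

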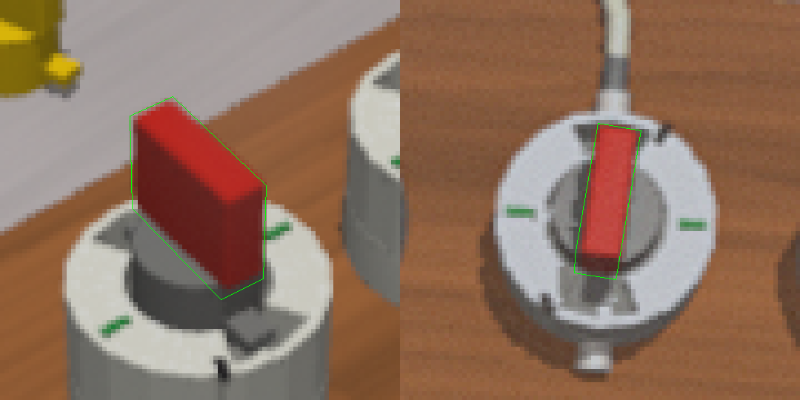

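```bash
sed -i 's/m=(r>90).*/m=(r>45)\&(g<0.62*r)\&(b<0.62*r)/' fit.py
cat >look.py <<'E'
from fit import *
def run(tag,p0,bb1=[260,188,35,60],bb2=[269,170,26,45],z=.127,filt=True):
    c1=bot.camera('scene');c2=bot.camera('top')
    ms=[]
    for c,bb,n in((c1,bb1,'scene'),(c2,bb2,'top')):
        im=c['image'].astype(int);b,g,r=im[...,0],im[...,1],im[...,2]
        m=(r>45)&(g<.55*r)&(np.abs(g-b)<.13*r)&(b<.55*r)
        o=np.zeros_like(m);x,y,w,h=bb;o[y:y+h,x:x+w]=1;m=(m&o).astype(np.uint8)
        k,l,st,_=cv2.connectedComponentsWithStats(m);m=(l==1+np.argmax(st[1:,4])).astype(np.float32);ms.append(m)
    out=[]
    for cs,mm in(([c1,c2],ms),([c1],ms[:1]),([c2],ms[1:])):
        r=fit(cs,mm,p0,z);print(len(cs),np.round(r[0],4),round(r[1],3));out.append(r[0])
    x=out[0];t=[]
    for c,bb,m in((c1,bb1,ms[0]),(c2,bb2,ms[1])):
        u,v=bb[0]+bb[2]//2,bb[1]+bb[3]//2
        k=5;im=cv2.resize(c['image'],None,fx=k,fy=k,interpolation=cv2.INTER_NEAREST)
        h=cv2.convexHull(np.float32(proj(c,box([x[0],x[1],z,x[2]]))));cv2.polylines(im,[np.int32((h+.5)*k)],True,(0,255,0),1)
        cn,_=cv2.findContours(cv2.resize(m,None,fx=k,fy=k,interpolation=0).astype(np.uint8),0,1);cv2.drawContours(im,cn,-1,(255,255,0),1)
        t.append(im[(v-40)*k:(v+40)*k,(u-40)*k:(u+40)*k])
    cv2.imwrite(f'pics/{tag}.png',np.hstack(t))
    return x
E
python3 -c "
from look import *
run('fit1',[.555,.0125,.127,-.15])"
```

```text
2 [ 0.555   0.0116 -0.1915] 0.368
1 [ 0.5528  0.0134 -0.2531] 0.114
1 [ 0.5568  0.0113 -0.1787] 0.201
```

View pics/fit1.png

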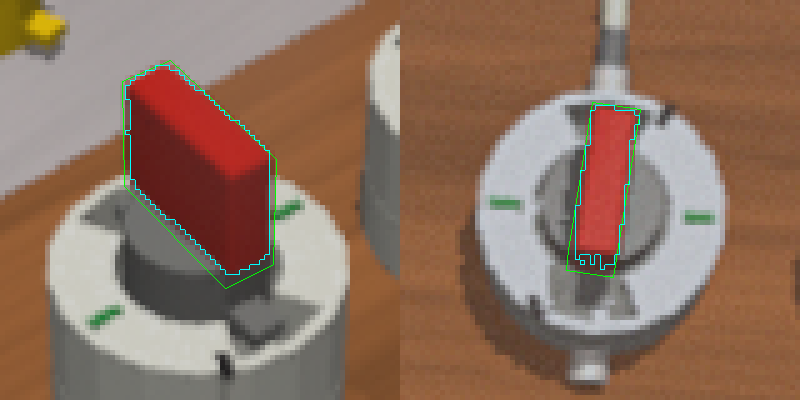

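```bash
cat >hs.py <<'E'
from fit import *
c1=bot.camera('scene');c2=bot.camera('top')
th=np.linspace(0,2*np.pi,60,endpoint=False)
def cyl(x,y):return np.concatenate([np.c_[x+.049*np.cos(th),y+.049*np.sin(th),0*th+z] for z in(.02,.086)])
def pts(q):
    x,y,a,d=q;return [(x-np.sin(a)*k*d,y+np.cos(a)*k*d) for k in(-1,0,1)]
def msk(c,q):return np.max([hullmask(c,cyl(*p)) for p in pts(q)],0)
q0=[.555,.0115,-.11,.14]
ms=[]
for c in(c1,c2):
    hsv=cv2.cvtColor(c['image'],cv2.COLOR_BGR2HSV)
    # non-wood: wood hue ~5-15, high sat; region: dilated model
    reg=cv2.dilate(msk(c,q0),np.ones((17,17)))>0
    wood=(hsv[...,1]>90)&(hsv[...,0]<20)
    m=((~wood)&reg).astype(np.uint8)
    m=cv2.morphologyEx(m,cv2.MORPH_OPEN,cv2.getStructuringElement(cv2.MORPH_ELLIPSE,(13,13)))
    ms.append(m.astype(np.float32))
sol={}
for tag,cs,mm in(('both',[c1,c2],ms),('scene',[c1],ms[:1]),('top',[c2],ms[1:])):
    f=lambda q:sum(np.abs(msk(c,q)-m).sum()/m.sum() for c,m in zip(cs,mm))
    st=np.array([q0]+[np.array(q0)+d for d in np.diag([.008,.008,.08,.006])])
    r=minimize(f,q0,method='Nelder-Mead',options=dict(initial_simplex=st,xatol=1e-4,fatol=1e-4,maxfev=200));print(tag,np.round(r.x,4),round(r.fun,3));sol[tag]=r.x
t=[]
for c,m,(u,v) in((c1,ms[0],(270,240)),(c2,ms[1],(283,195))):
    k=4;im=cv2.resize(c['image'],None,fx=k,fy=k)
    for p in pts(sol['both']):
        h=cv2.convexHull(np.float32(proj(c,cyl(*p))));cv2.polylines(im,[np.int32((h+.5)*k)],True,(0,255,0),1)
        cv2.polylines(im,[np.int32((proj(c,cyl(*p)[60:])+.5)*k)],True,(255,0,255),1)
    cn,_=cv2.findContours(cv2.resize(m,None,fx=k,fy=k,interpolation=0).astype(np.uint8),0,1);cv2.drawContours(im,cn,-1,(255,255,0),1)
    t.append(cv2.resize(im[(v-85)*k:(v+85)*k,(u-115)*k:(u+115)*k],(400,296)))
cv2.imwrite('pics/hs2.png',np.vstack(t))
E
python3 hs.py
```

```text
both [ 0.555   0.0121 -0.1076  0.1399] 0.252
scene [ 0.5524  0.0147 -0.1053  0.1404] 0.13
top [ 0.5558  0.0116 -0.107   0.1403] 0.092
```

View pics/hs2.png

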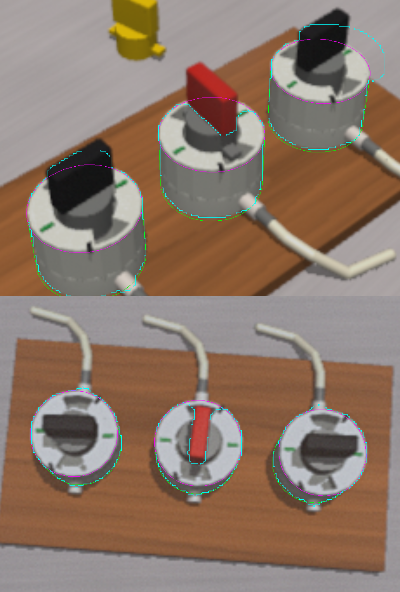

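```bash
cat >h.py <<'E'
from bench import bot
import numpy as np
from scipy.spatial.transform import Rotation as Ro
C=np.array([.5547,.0122])
def ori(a):  # a = bar yaw; tool x = bar's y direction, tool y down
    x=np.array([-np.sin(a),np.cos(a),0]);y=np.array([0,0,-1.]);q=Ro.from_matrix(np.c_[x,y,np.cross(x,y)]).as_quat()
    return [q[3],q[0],q[1],q[2]]
def pos(gz,c=C):return [c[0],c[1],gz-.019]
E
python3 - <<'E'
from h import *
for f in(0,np.pi):
  for a in(-.12,-.107-np.pi/4,-.107-np.pi/2,-.107-np.radians(98)):
    for z in (.2,.13,.1175):
      r=bot.solve_ik(pos(z),ori(a+f));print(f,round(a,2),z,None if r is None else np.round(r,2))
print(bot.sense()['clock'])
E
```

```text
0 -0.12 0.2 [-0.64  0.18  0.61  1.78 -0.11  1.21  1.45]
0 -0.12 0.13 [-0.62  0.25  0.59  1.86 -0.16  1.08  1.49]
0 -0.12 0.1175 [-0.61  0.27  0.59  1.87 -0.17  1.05  1.5 ]
0 -0.89 0.2 [-0.67  0.18  0.65  1.78 -0.12  1.21  0.69]
0 -0.89 0.13 [-0.65  0.26  0.63  1.86 -0.17  1.08  0.73]
0 -0.89 0.1175 [-0.64  0.27  0.63  1.87 -0.18  1.05  0.74]
0 -1.68 0.2 [-0.7   0.19  0.68  1.78 -0.12  1.21 -0.09]
0 -1.68 0.13 [-0.68  0.26  0.67  1.86 -0.18  1.08 -0.05]
0 -1.68 0.1175 [-0.67  0.28  0.66  1.87 -0.2   1.05 -0.04]
0 -1.82 0.2 [-0.71  0.19  0.68  1.78 -0.13  1.21 -0.23]
0 -1.82 0.13 [-0.68  0.26  0.67  1.86 -0.19  1.08 -0.18]
0 -1.82 0.1175 [-0.68  0.28  0.67  1.87 -0.2   1.05 -0.17]
3.141592653589793 -0.12 0.2 [-0.76  0.19  0.75  1.79 -0.14  1.22 -1.66]
3.141592653589793 -0.12 0.13 [-0.76  0.28  0.77  1.87 -0.22  1.08 -1.6 ]
3.141592653589793 -0.12 0.1175 [-0.76  0.3   0.77  1.88 -0.24  1.06 -1.58]
3.141592653589793 -0.89 0.2 [-1.11  0.34  1.23  1.8  -0.34  1.25 -2.25]
3.141592653589793 -0.89 0.13 [-1.07  0.47  1.23  1.88 -0.49  1.14 -2.13]
3.141592653589793 -0.89 0.1175 [-1.07  0.5   1.23  1.89 -0.52  1.13 -2.11]
3.141592653589793 -1.68 0.2 [ 0.89  0.41 -1.23  1.71  0.4   1.31  2.62]
3.141592653589793 -1.68 0.13 [ 0.79  0.44 -1.09  1.79  0.42  1.17  2.6 ]
3.141592653589793 -1.68 0.1175 [ 0.79  0.46 -1.09  1.81  0.45  1.15  2.59]
3.141592653589793 -1.82 0.2 [ 0.81  0.35 -1.09  1.71  0.32  1.28  2.54]
3.141592653589793 -1.82 0.13 [ 0.79  0.44 -1.09  1.79  0.42  1.17  2.46]
3.141592653589793 -1.82 0.1175 [ 0.79  0.46 -1.09  1.81  0.45  1.15  2.45]
0.7
```

```bash
python3 - <<'E'
from h import *
import cv2
a=-.13
bot.move_to(pos(.215),ori(a)); bot.gripper_to(.06,20)
print(bot.sense()['clock'])
print(bot.move_linear(pos(.130),ori(a),.12,stop_force=8))
s=bot.sense();print(s['clock'],s['ee_pos'],s['force'])
t=[bot.camera(n)['image'] for n in('scene','top')]
cv2.imwrite('pics/pre.png',np.hstack([cv2.resize(t[0][130:290,190:350],(400,400)),cv2.resize(t[1][120:280,200:360],(400,400))]))
E
```

```text
3.7917
False
4.65 [0.55522752 0.01215273 0.11167886] [0.14450329 0.56177053 0.29930886]
```

View pics/pre.png

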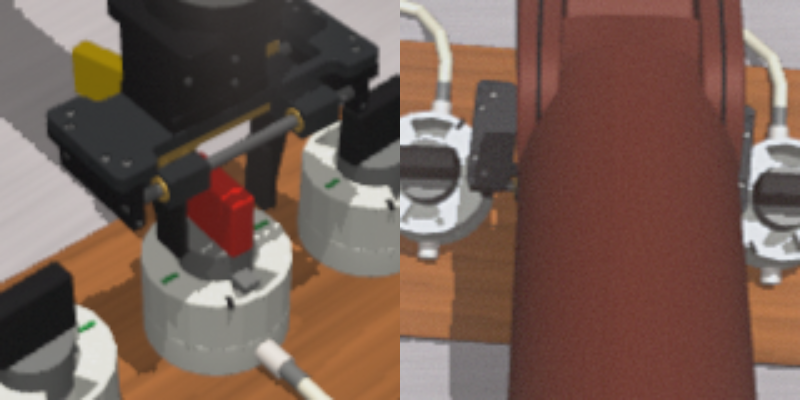

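The red bar (left crop, ~(225,215)) stands between the two fingers. The black caps are clear of the gripper. I'll grip now.

```bash
python3 - <<'E'
from h import *
import cv2
def rep(t):
    s=bot.sense();print(t,round(s['clock'],2),np.round(s['ee_pos'],4),np.round(s['force'],1),np.round(s['wrist_torque'],2),round(s['finger_gap'],4))
bot.gripper_to(.06-.04,15);rep('20mm');bot.gripper_to(0,15);rep('soft');bot.gripper_to(0,45);rep('grip')
s=bot.sense();p0=np.array(s['ee_pos'])
for d in(.004,.008,.0125):
    print(bot.move_linear([C[0],C[1],pos(.130)[2]-d],None,.05,stop_force=30));rep(d)
E
```

```text
20mm 5.68 [0.5547 0.0122 0.111 ] [ 0.3  0.2 -0.5] [-0.02 -0.02  0.02] 0.0204
soft 5.92 [0.5547 0.0123 0.111 ] [-0.6  0.1 -0.1] [ 0.07 -0.04  0.03] 0.018
grip 6.13 [0.5547 0.0123 0.111 ] [1.  0.3 0.2] [ 0.11  0.04 -0.02] 0.0174
False
0.004 6.38 [0.555  0.0122 0.1072] [0.3 0.5 5.2] [0.14 0.02 0.03] 0.0178
False
0.008 6.63 [0.5552 0.0122 0.1035] [-0.9  0.9  7.4] [ 0.08  0.21 -0.02] 0.0178
False
0.0125 6.88 [0.5553 0.0122 0.0993] [-2.1  0.7 10.5] [0.08 0.45 0.05] 0.0175
```

```bash
python3 - <<'E'
from h import *
def rep(t):
    s=bot.sense();print(t,round(s['clock'],2),np.round(s['ee_pos'],4),np.round(s['force'],1),np.round(s['wrist_torque'],2),round(s['finger_gap'],4))
rep('settled')
p=[C[0],C[1],pos(.130)[2]-.0128]
for k in(5,15,30):
    bot.move_to(p,ori(-.13-np.radians(k)));rep(k)
E
```

```text
settled 6.88 [0.5553 0.0122 0.0993] [-2.1  0.7 10.5] [0.08 0.45 0.05] 0.0175
5 7.13 [0.5556 0.0122 0.0992] [-0.4 -0.1 11.1] [-0.    0.36 -0.04] 0.0174
15 7.42 [0.5557 0.0121 0.0993] [ 0.4 -0.4  9.7] [-0.06  0.17 -0.1 ] 0.0178
30 7.77 [0.5558 0.0121 0.0993] [-0.3 -1.   9.7] [-0.07  0.16 -0.12] 0.0176
```

```bash
python3 - <<'E'
from h import *
import cv2
def rep(t):
    s=bot.sense();print(t,round(s['clock'],2),np.round(s['ee_pos'],4),np.round(s['force'],1),np.round(s['wrist_torque'],2),round(s['finger_gap'],4))
p=[C[0],C[1],pos(.130)[2]-.0128]
for k in(50,70,85):
    bot.move_to(p,ori(-.13-np.radians(k)));rep(k)
bot.move_to(p,ori(-.107-np.radians(91)));rep('end');bot.dwell(.3);rep('end')
from scipy.spatial.transform import Rotation as Ro
q=bot.sense()['ee_rot'];x=Ro.from_quat([q[1],q[2],q[3],q[0]]).as_matrix()[:,0];print('bar yaw',np.degrees(np.arctan2(-x[0],x[1])),'want',np.degrees(-.107)-90)
t=[bot.camera(n)['image'] for n in('scene','top')]
cv2.imwrite('pics/turned.png',np.hstack([cv2.resize(t[0][130:290,190:350],(400,400)),cv2.resize(t[1][120:280,200:360],(400,400))]))
E
```

```text
50 8.18 [0.5558 0.0121 0.0993] [-0.1  0.8 10.7] [-0.15  0.14 -0.11] 0.0174
70 8.58 [0.5558 0.0121 0.0993] [ 0.  -0.3 11. ] [-0.12  0.11 -0.1 ] 0.0177
85 8.93 [0.5558 0.0121 0.0993] [-0.3 -0.4 10.6] [-0.15  0.12 -0.1 ] 0.0175
end 9.18 [0.5559 0.012  0.0993] [-0.4 -0.  10.5] [-0.1   0.12 -0.11] 0.0174
end 9.47 [0.5558 0.012  0.0993] [ 1.3 -1.5 11.2] [-0.14  0.09 -0.1 ] 0.018
bar yaw -97.14762351517865 want -96.13064840789981
```

View pics/turned.png

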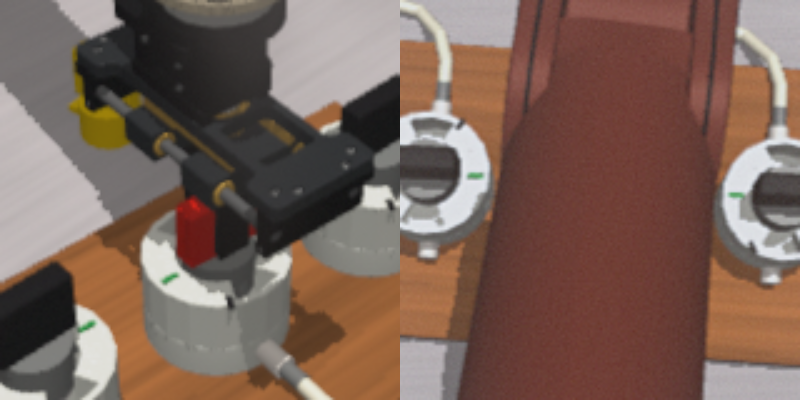

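```bash
python3 - <<'E'
from h import *
import cv2
def rep(t):
    s=bot.sense();print(t,round(s['clock'],2),np.round(s['ee_pos'],4),np.round(s['force'],1),np.round(s['wrist_torque'],2),round(s['finger_gap'],4))
o=ori(-.107-np.radians(91));z=pos(.130)[2]-.0128
print(bot.move_linear([C[0],C[1],z+.005],o,.04,stop_force=20));rep('up5')
bot.gripper_to(.06);rep('open')
print(bot.move_linear(pos(.215),o,.12,stop_force=15));rep('up')
bot.set_joints([-1.252,.333,.04,1.465,-.013,1.343,-.059]);rep('home')
t=[bot.camera(n)['image'] for n in('scene','top')]
cv2.imwrite('pics/after.png',np.hstack([cv2.resize(t[0][130:290,190:350],(400,400)),cv2.resize(t[1][120:280,200:360],(400,400))]))
from look import run
for z in(.117,.122,.127):
    print(z);run(f'fit2_{z}',[.555,.012,z,-1.68],bb1=[240,188,70,65],bb2=[245,165,75,55],z=z)
E
```

```text
False
up5 9.85 [0.5558 0.0121 0.1041] [ 0.8 -0.6  6.6] [-0.15 -0.25 -0.05] 0.0175
open 10.82 [0.5547 0.0122 0.1032] [ 0.  -0.3  0.1] [-0.15  0.09  0.02] 0.0598
False
up 11.74 [0.5543 0.0123 0.1953] [ 0.5 -0.4 -0.2] [-0.09  0.07  0.05] 0.0601
home 14.06 [0.2656 0.5935 0.2228] [0.3 0.  0.1] [-0.05 -0.03  0.03] 0.0599
0.117
2 [ 0.5572  0.0116 -1.634 ] 0.671
1 [ 0.5508  0.0182 -1.5713] 0.105
1 [ 0.5583  0.011  -1.674 ] 0.315
0.122
2 [ 0.5568  0.0115 -1.6339] 0.522
1 [ 0.5544  0.0144 -1.5624] 0.119
1 [ 0.5573  0.0112 -1.7414] 0.347
0.127
2 [ 0.5571  0.011  -1.6221] 0.567
1 [ 0.5582  0.0104 -1.5472] 0.134
1 [ 0.5566  0.0115 -1.6768] 0.404
```

View pics/after.png

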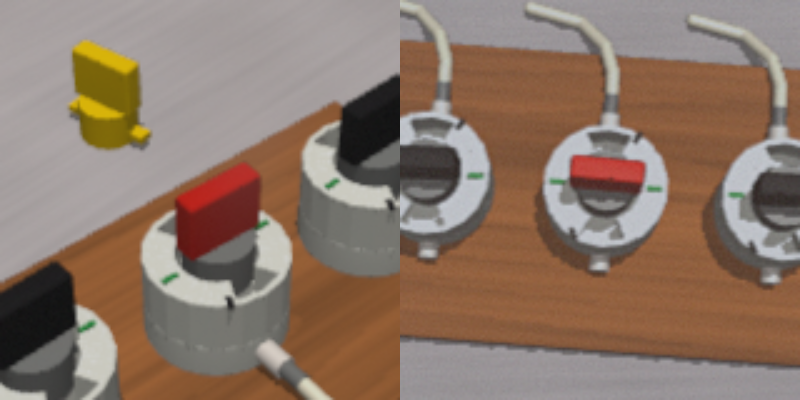

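View pics/fit2_0.122.png

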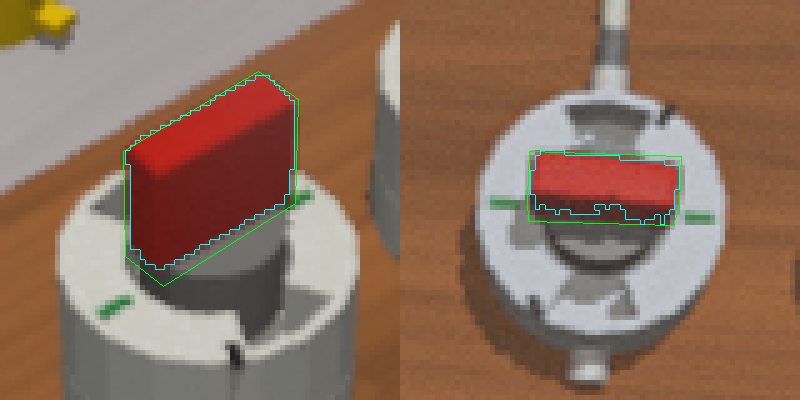

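The bar now lies across the housing, but the yaw fit scatters. To check, I'll overlay the predicted locked box on all three caps, using the per-view housing fits.

```bash
python3 - <<'E'
from fit import *
c1=bot.camera('scene');c2=bot.camera('top')
rows=[]
for c,(x,y,a) in((c1,(.5524,.0147,-.1053)),(c2,(.5558,.0116,-.107))):
    k=6;im=cv2.resize(c['image'],None,fx=k,fy=k,interpolation=cv2.INTER_CUBIC);r=[]
    for n in(1,0,-1):
        px,py=x-np.sin(a)*n*.14,y+np.cos(a)*n*.14
        B=box([px,py,.122,a-np.pi/2]);top=B[[1,3,7,5]]
        cv2.polylines(im,[np.int32((proj(c,top)+.5)*k)],True,(0,255,0),1)
        cv2.polylines(im,[np.int32((cv2.convexHull(np.float32(proj(c,B)))+.5)*k)],True,(0,255,0),1)
        u,v=np.int32(proj(c,[[px,py,.122]])[0]);r.append(im[(v-22)*k:(v+22)*k,(u-22)*k:(u+22)*k].copy())
    rows.append(np.hstack(r))
cv2.imwrite('pics/cmp2.png',cv2.convertScaleAbs(np.vstack(rows),alpha=1.5,beta=20))
E
```

```text
(no output)
```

View pics/cmp2.png

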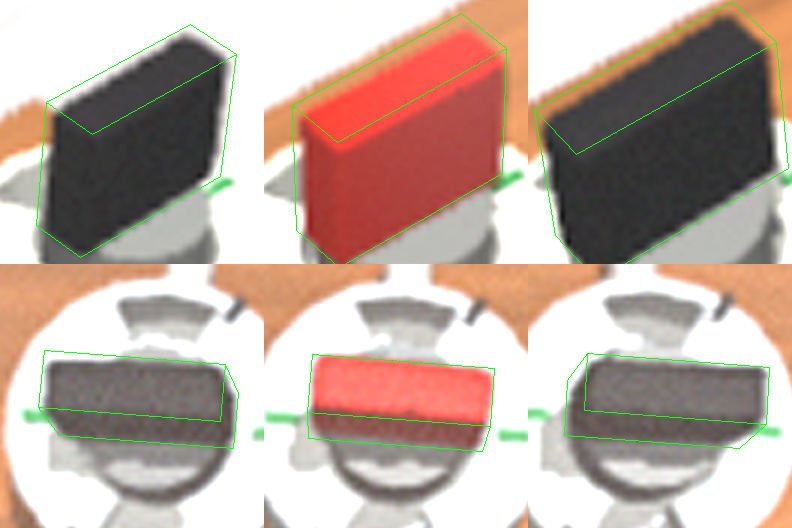

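The red bar sits at the same angle and height relative to its predicted locked box as the two black caps do. In the top row the red top corners are about (465,30) and (305,125). Handing in.

```bash
python3 -c "
from bench import bot
print(bot.sense()['clock']);bot.hand_in()"
```

```text
14.5583
the job is handed in; nothing more can be done
```

The red cap appears to be locked, and I handed the job in at 14.6 s with the arm back at its start pose, touching nothing. I gripped the bar of the middle housing's cap, pressed it about 12 mm and turned it about 90° clockwise. I then eased it up 5 mm and let go. I didn't touch the yellow look-alike or the two black caps.

**Checks that agreed:**
- **Turn:** the gripper ended 1° past the locked direction I had measured from the three housings.
- **Forces:** spring force was about 11 N while pressed, and turning torque was low throughout.
- **Result:** in both camera views, the red bar's angle and height match the predicted locked position as well as the two black caps do, to about 1 px.

**Checks that disagreed:**
- **Position:** the two cameras put the housing centre about 4 mm apart, so I used a value in between.
- **Bar angle:** fitting the red bar's silhouette gave angles that differ by up to 10° between views. I relied on the gripper's angle and the comparison with the black caps instead.

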